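# Open the cast press: reverse its ratchet and ratchet the plate up

### The job

Open the bench press so that the plaster cast can come out: its ratchet is still set to tighten, so first flip the little reversing lever on the ratchet head over to the other side, then work the handle back and forth until the plate is wound all the way up to its stop. The screw has a left-hand thread (clockwise seen from above raises the plate). Do not wind the plate down onto the teeth of the cast, and leave the cast and the things round the press where they are.

Things in the scene. Friction and masses are not known exactly. Their poses are not given: they have to be found in the camera images.
- press: fixed two-column bench press, 120 (x) x 126 (y) x 136 mm high; origin: centre of its underside on the worktop, z up, front to its -x. Base 12 mm thick; columns at y = +-47 mm carry a bridge (34 x 116 mm, z 66 to 82 mm, nuts to 88 mm over the columns). Screw spindle on the origin's vertical axis
- head_top (a point): centre of the top of the round steel ratchet head (57 mm across, 21 mm high) that turns on the bridge about the spindle axis; 107 mm above the worktop. Inside is a wheel with 16 teeth, so after each change of direction the handle may move up to 0.39 rad before it catches; driven, the screw follows the handle
- handle (a joint): swing of the ratchet handle about the spindle, rad, -0.9 to 0.9 with a stop at each end, 0 = points to the press's -x; positive = clockwise seen from above. Stays where it is left. At the grip, free-wheeling takes about 1 N, driving the screw about 5 N; with the plate at its top stop it will not go further clockwise
- handle_grip (a point): middle of the handle's grip, 105 mm from the spindle axis, 96 mm above the worktop, on the centre line of a level round black bar 15 mm thick, which runs from 75 to 135 mm from the axis. Its frame turns with the handle: -x points outwards along the bar, z up
- lever (a joint): lean of the reversing lever sideways to the handle's bar, rad, -0.35 to 0.35, a stop at each end. Stiff (about 2 N at its tip), stays where it is left, so push it fully over. At -0.35 (as found; leans to the handle frame's +y) the handle drives the screw counter-clockwise and free-wheels clockwise; at +0.35 (leans to -y) the reverse
- lever_tip (a point): tip of the reversing lever standing up from the middle of the head: centre of a black cross roller 11 mm thick, 13 mm long along the handle's bar, on a 9 x 6 mm stalk. The lever pivots on the spindle axis 96 mm above the worktop, 34 mm below this point, which moves 23 mm sideways from end to end. Axes at mid lean as the handle's
- plate_face (a point): centre of the underside of the aluminium press plate (60 x 72 x 8 mm) over the cast. Rises 3 mm per rad that the screw is turned clockwise; at its top stop it is 51.1 mm above the worktop; starts 8.2 to 9.8 mm below that. The cast's teeth reach 40 mm above the worktop. The stiff screw stays where it is left
- cast: loose plaster dental cast, 58 x 64 x 28 mm, standing on the base of the press under the plate; origin: centre of its underside. To be left alone
- tape: bystander: roll of tape lying flat, 98 mm across, 25 mm high; origin: centre of its underside
- gauze: bystander: carton of gauze 94 x 62 x 36 mm; origin: centre of its underside
- dappen: bystander: small glass dappen dish 31 mm across, 26 mm high; origin: centre of its underside

How it is judged:
By the outcome, as a careful person would: the job done as asked, in the order asked, and still so for the second after the job is handed in, with the robot touching nothing.
It also fails if it takes over 64 s, if anything falls off the work surface, if the arm or the gripper's body presses on something with over 40 N, if the wrist force passes 120 N, or if a joint passes its speed limit or range.

### The arm

A 6-joint arm with a two-finger parallel gripper is mounted at the origin on a cart in front of the work surface, level with it; the furniture and walls round the work are solid. World frame = base frame: x ahead of the robot, y to its left, z up, the work surface at z = 0. Lengths are in m, angles in rad, forces in N, time in s.
With the tool pointing down it reaches from about 0.325 to 0.775 m from the base axis. Payload 5.5 kg.
Tool frame: the origin (TCP) lies midway between the tips of the shut fingers; the grasp point (between the pads) lies 19 mm behind it; z points along the fingers, y is the line along which they close (so a half turn about z gives the same grasp; the last joint's range is limited). The gripper opens to 85 mm and grips with 20 to 120 N. Pads are 22 mm wide; open, the fingers measure 114 mm over their backs; the gripper's body (76 mm by 85 mm) begins 54 mm behind the grasp point. The pads swing forward as they close: fully open they stand 13 mm farther back than shut.
Start: joints at [-1.168, 0.091, 1.231, -0, 1.82, -0.057], TCP at [0.266, -0.538, 0.209] pointing down, gripper open.
Joint ranges: [-2.87, 2.87], [-0.86, 2.18], [0.17, 2.46], [-1.51, 4.65], [0.06, 2.69], [-2.65, 2.65]. Speed limits (rad/s): [2.57, 2.57, 3.01, 3.14, 3.14, 3.14].

### API

Orientations are given as a unit quaternion [x, y, z, w].
In Python, from station import bot, capture, job, finder gives the robot as it stands. The module is installed in compiled form; this text tells all that it offers.
- The arm moves only by the tool arm_command, never from a script. Its argument "targets" is a list of rows, each a list of 7 numbers: the turn, a rotation vector about the tool's x, y, z normalised to -1 to 1, where 1 is 60 degrees, then the shift along the tool's x, y, z normalised to -1 to 1, where 1 is 0.6 m, then the gripper command: -1 is shut, 1 is fully open, values between are in proportion. In form: [[rx, ry, rz, x, y, z, gripper], ...]. A call has exactly 5 rows; each row is the pose to reach, as a shift and turn from the pose commanded when the call began, along the tool's axes at that moment; what a row does not reach only later rows make up. A row lasts 1/12 s, in which the tool goes at most 41.7 mm and 7.16 degrees, less where a joint would pass 70% of its speed; a pose out of reach is approached as far as the arm can. A call with a number of a shift or a turn outside -1 to 1 is refused whole. A call with a gripper value outside its range is refused whole. The fingers move at their own pace and stop on an object; the grip force is fixed at half the most. Time passes only in rows, so rows that repeat a pose let the fingers close, or fill a call up. It gives the time, the measured TCP pose, the force, the opening and the grip force at its end, in the units of the state.
- bot.sense(): the state, without advancing time (a new reading comes with each control period).
- capture(name): name is "scene" or "top"; returns a dict with "color" (420x560x3 uint8, red, green, blue), "fx", "fy", "cx", "cy" (pixels), "R" (3x3) and "t" (3): a world point X has camera coordinates R X + t. Camera axes: x right, y down, z forward; pixel columns grow to the right and rows downward; lengths in m; the calibration is good to about 2 mm. A picture is of the moment at which its call begins. There is no depth.
- job.job_done(): hands the job in; it is judged then, once.
Trained networks look in a picture, given as the dict that the camera call returned (one of the last four; its "shot" number tells which), for a name from the list of things; names that differ only in an ending like _2 or _b are one class to them, and where a whole thing is asked for, a point or a joint stands for the part that bears it (a point fixed in the world has none). Each returns a list of dicts, best first, with "confidence" (0 to 1); they miss things now and then, are a little off and sometimes report something else, mostly with a low value. They report only what shows in the picture. A call takes as long as a camera call.
- finder.trace(picture, name): "region" (420x560 bool, what is visible of it) and "uv" ([column, row] in pixels, amid what is visible of it).
- finder.tip_of(picture, name): "uv" ([column, row] in pixels: a listed point, or the origin of a listed thing).
The state is a dict: "time": time; "joint_pos": joint angles; "joint_vel": joint speeds; "joint_torque": joint torques, N m; "position": TCP position; "eef_rot": TCP orientation; "wrist_force": force on the tool from outside, world axes, zero at the start; "torque": the same for the moment, N m; "width": finger opening in m; "finger_force": force on a finger pad.
Only numpy, scipy, OpenCV 4.12 (cv2) and the standard library are available. Lean on these libraries where they do the work, as an engineer would, in place of code of your own. Each camera call takes 0.05 s, during which the arm holds its last target. There are 200 camera calls.

## Working session

There is one attempt and no reset: what is moved stays moved. The work goes in short steps, Python scripts to look and compute and a tool call to move; the robot and the scene stay as the last step left them, time stands still between calls to the robot, and variables do not carry over. Pictures are saved under pics/ and viewed, at most 10 in all, crops included, and the job is handed in when it is done.

Besides the shell and the picture viewer there is one more tool, called by a JSON object that holds its "op" and its "data", one argument or row to a line. arm_command: Moves the arm, as the interface text tells. Scaled input: -1 to 1 covers 0.6 m each way for a shift and 60 degrees each way for a turn. Its arguments: {"type":"object","properties":{"targets":{"type":"array"}},"required":["targets"]}

```bash
mkdir -p pics; cat > h.py <<'E'
import numpy as np, cv2
from station import bot, capture, job, finder
def look(names, save=True):
    out={}
    for c in ("scene","top"):
        p=capture(c)
        if save: cv2.imwrite(f"pics/{c}_{save}.png",p["color"][:,:,::-1])
        d={}
        for n in names:
            r=finder.tip_of(p,n)
            if r: d[n]=(np.array(r[0]["uv"]),r[0]["confidence"])
        out[c]=(p,d)
    return out
def ray(p,uv):
    R=np.array(p["R"]);t=np.array(p["t"])
    d=R.T@np.array([(uv[0]-p["cx"])/p["fx"],(uv[1]-p["cy"])/p["fy"],1.]); return -R.T@t,d/np.linalg.norm(d)
def atz(p,uv,z):
    o,d=ray(p,uv); return o+d*(z-o[2])/d[2]
def tri(o):
    A=np.zeros((3,3));b=np.zeros(3)
    for p,uv in o:
        c,d=ray(p,uv);M=np.eye(3)-np.outer(d,d);A+=M;b+=M@c
    return np.linalg.solve(A,b)
def proj(p,X):
    x=np.array(p["R"])@X+p["t"]; return [p["fx"]*x[0]/x[2]+p["cx"],p["fy"]*x[1]/x[2]+p["cy"]]
Z=dict(press=0,head_top=.107,handle_grip=.096,lever_tip=.128,plate_face=.042,cast=.012,tape=0,gauze=0,dappen=0)
def report(names,save):
    o=look(names,save)
    for n in names:
        for c in o:
            p,d=o[c]
            if n in d: print(n,c,d[n][0].round(1),round(d[n][1],2),"atz",atz(p,d[n][0],Z[n]).round(4))
        if all(n in o[c][1] for c in o): print("   tri",tri([(o[c][0],o[c][1][n][0]) for c in o]).round(4))
    return o
E
python3 - <<'E'
from h import *
s=bot.sense(); print(s["position"],s["eef_rot"],s["time"])
report(list(Z),"a")
for c in("scene","top"):
    p=capture(c);print(c,-np.array(p["R"]).T@p["t"],p["fx"])
E
```

```text
[ 0.26612141 -0.53738941  0.20832588] [ 9.73690943e-01  2.27870465e-01 -1.85963111e-04 -9.81725476e-04] 0.0
press scene [288.4 244.7] 0.68 atz [ 0.5729 -0.0933  0.    ]
press top [298.  202.1] 0.96 atz [ 0.57   -0.0892  0.    ]
   tri [ 0.5694 -0.0891  0.0038]
head_top top [303.4 193.8] 0.92 atz [ 0.5749 -0.0983  0.107 ]
handle_grip scene [330.9 210.8] 0.59 atz [ 0.5014 -0.1639  0.096 ]
handle_grip top [326.3 228.2] 0.59 atz [ 0.4913 -0.1526  0.096 ]
   tri [ 0.4913 -0.1511  0.1054]
lever_tip scene [292.  201.9] 0.63 atz [ 0.5617 -0.0897  0.128 ]
lever_tip top [295.8 194.2] 0.42 atz [ 0.5709 -0.0791  0.128 ]
   tri [ 0.5649 -0.083   0.1307]
plate_face scene [288.  233.3] 0.52 atz [ 0.566  -0.0826  0.042 ]
plate_face top [298.8 197.4] 0.69 atz [ 0.5762 -0.0898  0.042 ]
   tri [ 0.5758 -0.0913  0.0338]
cast scene [289.  239.1] 0.55 atz [ 0.5767 -0.0995  0.012 ]
tape scene [396.1 231.3] 0.61 atz [ 0.4059 -0.3309  0.    ]
tape top [387.4 267.8] 0.8 atz [ 0.3935 -0.3187  0.    ]
   tri [ 0.3956 -0.3147  0.0121]
gauze scene [226.6 377.9] 0.62 atz [0.3838 0.2873 0.    ]
gauze top [158.3 273.6] 0.83 atz [0.3883 0.2767 0.    ]
   tri [ 0.3895  0.2806 -0.0107]
dappen top [393.2 154.5] 0.69 atz [ 0.6957 -0.3486  0.    ]
scene [-0.06207265  0.65308214  0.67219338] 475.72369382865134
top [ 0.39629659 -0.03871618  1.22124721] 465.04894336132844
```

```bash
python3 - <<'E'
import cv2,numpy as np
a=cv2.imread("pics/scene_a.png")[150:290,220:420];b=cv2.imread("pics/top_a.png")[140:280,220:420]
cv2.imwrite("pics/c1.png",np.vstack([cv2.resize(a,None,fx=2,fy=2,interpolation=2)*1,cv2.resize(b,None,fx=2,fy=2,interpolation=2)]))
E
```

```text
(no output)
```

View pics/c1.png

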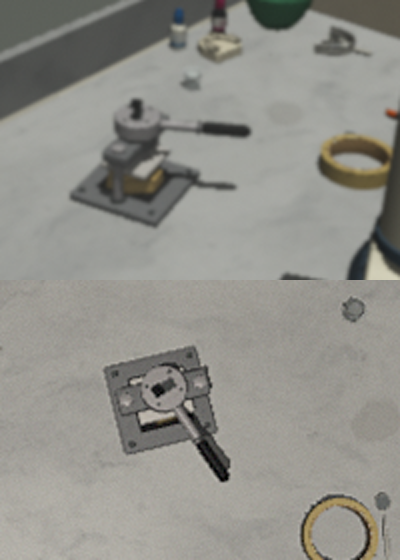

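View pics/scene_a.png

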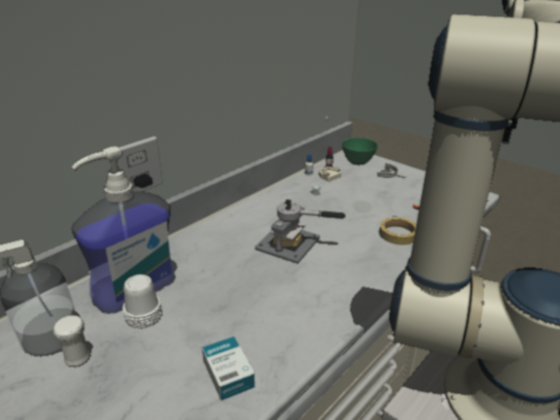

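View pics/top_a.png

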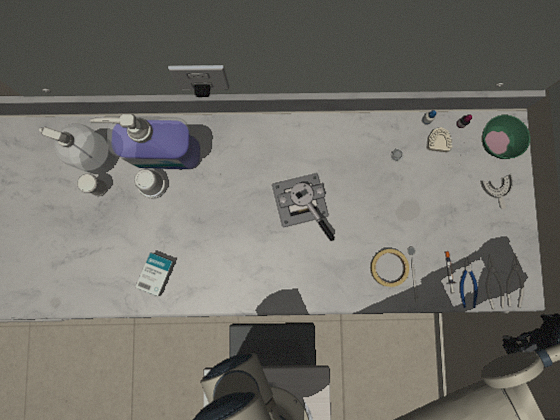

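The press shows at about (300,195) in the top view, yawed some 12°, with the handle bar running down-right to (333,239). The lever leans to the left side of the bar. I'll refine with the traces.

```bash
python3 - <<'E'
from h import *
ps={c:capture(c) for c in("scene","top")}
for c,p in ps.items():
    for n in("head_top","handle_grip","lever_tip","press"):
        for r in finder.trace(p,n)[:1]:
            m=r["region"].astype(np.uint8);ys,xs=np.where(m)
            print(c,n,round(r["confidence"],2),np.round(r["uv"],1),m.sum(),xs.min(),xs.max(),ys.min(),ys.max())
            np.save(f"{c}_{n}.npy",m)
            if c=="top":
                (cx,cy),sz,a=cv2.minAreaRect(np.c_[xs,ys].astype(np.float32));print("  rect",cx,cy,sz,a)
p=ps["top"];im=p["color"][:,:,::-1].copy()
big=cv2.resize(im[160:260,260:360],None,fx=8,fy=8,interpolation=cv2.INTER_CUBIC)[:600]
np.savez("top.npz",**{k:p[k] for k in("fx","fy","cx","cy","R","t")})
cv2.imwrite("pics/big.png",big)
E
```

```text
scene head_top 0.64 [296.1 215.8] 600 277 345 200 219
scene handle_grip 0.58 [294.2 209.3] 642 277 344 199 220
scene lever_tip 0.61 [285.4 202.5] 35 286 290 199 206
scene press 0.57 [291.8 232.4] 2117 256 344 200 261
top head_top 0.8 [307.8 200.1] 643 290 333 183 239
  rect 310.1644592285156 212.97927856445312 (65.4777603149414, 22.425785064697266) 65.46226501464844
top handle_grip 0.76 [303.4 198.2] 657 290 333 182 240
  rect 310.2337646484375 212.79483032226562 (66.88618469238281, 22.411014556884766) 64.9164047241211
top lever_tip 0.73 [306.8 200.8] 692 290 334 183 240
  rect 316.31658935546875 209.257568359375 (65.9342041015625, 23.36073112487793) 45.76390075683594
top press 0.68 [301.5 204.6] 2408 271 334 173 240
  rect 302.32318115234375 211.22201538085938 (69.72200012207031, 50.795555114746094) 77.19573211669922
```

View pics/big.png

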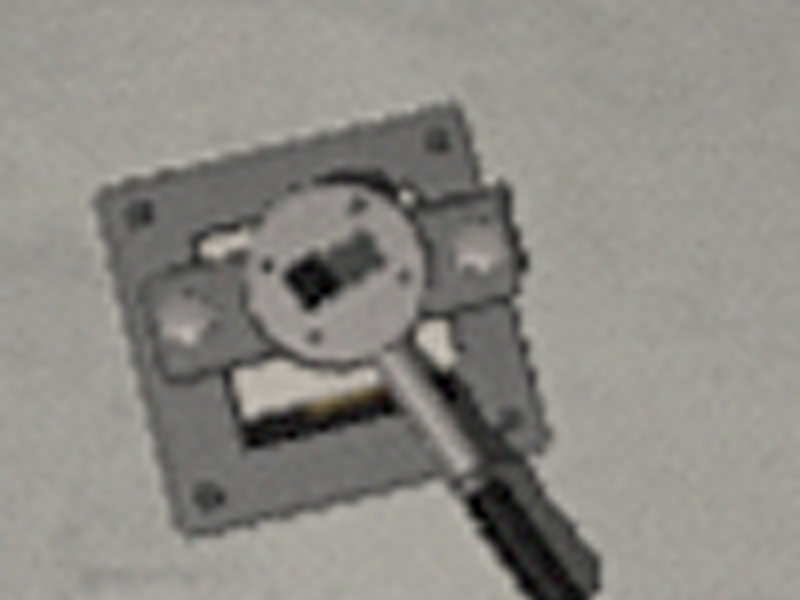

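The enlarged top view shows the head centre at about (301.7, 193.3), the black roller at (298.6, 194.4) on the +y side, and the bar running toward (333, 239). Next I'll work out the world numbers and the moves.

```bash
cat >> h.py <<'E'
from scipy.spatial.transform import Rotation as Ro
def rel(pos,yaw,s=None):
    "row (turn, shift) from the present pose to TCP pos with tool down, tool x at yaw (deg)"
    s=s or bot.sense(); R0=Ro.from_quat(s["eef_rot"])
    R1=Ro.from_euler("z",yaw,degrees=True)*Ro.from_euler("x",180,degrees=True)
    return np.r_[(R0.inv()*R1).as_rotvec(degrees=True)/60,R0.inv().apply(np.array(pos)-s["position"])/.6].round(3)
E
python3 - <<'E'
from h import *
p=dict(np.load("top.npz"));f=lambda u,v:(260+(u+.5)/8-.5,160+(v+.5)/8-.5)
H=atz(p,f(337,270),.107);print("head",H)
for q in((432,415),(525,545),(500,505)):
    X=atz(p,f(*q),.096);d=H-X;print("bar",X,np.degrees(np.arctan2(d[1],d[0])))
print("roller",atz(p,f(312,278),.130))
for n,q in dict(tl=(100,197),tr=(460,103),br=(548,440),bl=(183,532)).items(): print(n,atz(p,f(*q),.012))
q=capture("scene");print("scene proj head",proj(q,H),"lever",proj(q,atz(p,f(312,278),.128)))
E
```

```text
head [ 0.57617918 -0.09417366  0.107     ]
bar [ 0.53276274 -0.12272138  0.096     ] 33.326217416134085
bar [ 0.49260629 -0.1499552   0.096     ] 33.721513471846
bar [ 0.50490547 -0.14270166  0.096     ] 34.24970426062867
roller [ 0.57017081 -0.08554839  0.13      ]
tl [ 0.61708344 -0.02119042  0.012     ]
tr [ 0.6469593 -0.1408943  0.012    ]
br [ 0.53412662 -0.16677796  0.012     ]
bl [ 0.50578158 -0.04681872  0.012     ]
scene proj head [np.float64(288.4235871039909), np.float64(206.87992674036548)] lever [np.float64(288.01741812997415), np.float64(201.26758994120564)]
```

```bash
python3 - <<'E'
from h import *
print(rel((.552,-.058,.209),33.8))
E
```

```text
[ 0.    -0.    -0.124  0.782 -0.505  0.001]
```

{"op": "arm_command", "data": {
  "targets": [
    [0, 0, -0.124, 0.782, -0.505, 0, -1],
    [0, 0, -0.124, 0.782, -0.505, 0, -1],
    [0, 0, -0.124, 0.782, -0.505, 0, -1],
    [0, 0, -0.124, 0.782, -0.505, 0, -1],
    [0, 0, -0.124, 0.782, -0.505, 0, -1]
  ]
}}

```text
time: 2.07
position: [0.3735, -0.3571, 0.2095]
eef_rot: [0.957, 0.29, 0.0, 0.0]
wrist_force: [1.2, 0.4, 0.2]
width: 0.0256
finger_force: 0.0
```

```bash
python3 - <<'E'
from h import *
s=bot.sense();print(s["time"],s["position"],s["width"],rel((.552,-.058,.209),33.8,s))
E
```

```text
2.0667 [ 0.37347964 -0.35709479  0.20953751] 0.0256271677062015 [ 0.    -0.    -0.001  0.524 -0.249  0.001]
```

{"op": "arm_command", "data": {
  "targets": [
    [0, 0, 0, 0.524, -0.249, 0, -1],
    [0, 0, 0, 0.524, -0.249, 0, -1],
    [0, 0, 0, 0.524, -0.249, 0, -1],
    [0, 0, 0, 0.524, -0.249, 0, -1],
    [0, 0, 0, 0.524, -0.249, 0, -1]
  ]
}}

```text
time: 2.48
position: [0.4803, -0.1779, 0.2098]
eef_rot: [0.957, 0.291, 0.0, 0.0]
wrist_force: [0.5, 0.1, -0.3]
width: 0.0001
finger_force: 0.0
```

```bash
python3 - <<'E'
from h import *
s=bot.sense();print(s["time"],s["position"],s["width"],rel((.552,-.058,.18),33.8,s))
E
```

```text
2.4833 [ 0.48027122 -0.17787338  0.20982399] 0.00010246053331056699 [ 0.001 -0.    -0.     0.21  -0.1    0.05 ]
```

{"op": "arm_command", "data": {
  "targets": [
    [0, 0, 0, 0.21, -0.1, 0.03, -1],
    [0, 0, 0, 0.21, -0.1, 0.03, -1],
    [0, 0, 0, 0.21, -0.1, 0.03, -1],
    [0, 0, 0, 0.21, -0.1, 0.05, -1],
    [0, 0, 0, 0.21, -0.1, 0.05, -1]
  ]
}}

```text
time: 2.9
position: [0.5513, -0.0561, 0.1762]
eef_rot: [0.956, 0.293, -0.002, -0.001]
wrist_force: [0.1, -0.4, -1.1]
width: 0.0002
finger_force: 0.0
```

```bash
python3 - <<'E'
from h import *
s=bot.sense();print(s["time"],s["position"],s["width"],rel((.552,-.058,.117),33.8,s))
for d in(.03,.02,.013,.008,.005):print(d,rel((.576-.556*d,-.094+.831*d,.117),33.8,s))
E
```

```text
2.9 [ 0.55129275 -0.0560792   0.17624657] 0.00022440004413241398 [-0.004  0.002  0.005 -0.001  0.004  0.099]
0.03 [-0.004  0.002  0.005 -0.001  0.026  0.099]
0.02 [-0.004  0.002  0.005 -0.001  0.042  0.099]
0.013 [-0.004  0.002  0.005 -0.001  0.054  0.099]
0.008 [-0.004  0.002  0.005 -0.001  0.062  0.099]
0.005 [-0.004  0.002  0.005 -0.001  0.067  0.098]
```

{"op": "arm_command", "data": {
  "targets": [
    [0, 0, 0, 0, 0, 0.06, -1],
    [0, 0, 0, 0, 0, 0.1, -1],
    [0, 0, 0, 0, 0, 0.105, -1],
    [0, 0, 0, 0, 0.01, 0.105, -1],
    [0, 0, 0, 0, 0.022, 0.105, -1]
  ]
}}

```text
time: 3.32
position: [0.5588, -0.0718, 0.1183]
eef_rot: [0.957, 0.29, 0.001, 0.001]
wrist_force: [1.1, -0.4, -0.3]
width: -0.0002
finger_force: 0.0
```

```bash
python3 - <<'E'
from h import *
s=bot.sense();print(s["time"],s["position"],s["wrist_force"])
for d in(.02,.013,.008,.005):print(d,rel((.576-.556*d,-.094+.831*d,.117),33.8,s))
p=capture("scene")
cv2.imwrite("pics/s2.png",cv2.resize(p["color"][150:270,220:380,::-1],None,fx=4,fy=4,interpolation=2))
E
```

```text
3.3167 [ 0.55882204 -0.07177541  0.1182901 ] [ 1.06874848 -0.38460224 -0.34015723]
0.02 [ 0.001 -0.001 -0.     0.003  0.013  0.002]
0.013 [ 0.001 -0.001 -0.     0.003  0.025  0.002]
0.008 [ 0.001 -0.001 -0.     0.003  0.033  0.002]
0.005 [ 0.001 -0.001 -0.     0.003  0.038  0.002]
```

View pics/s2.png

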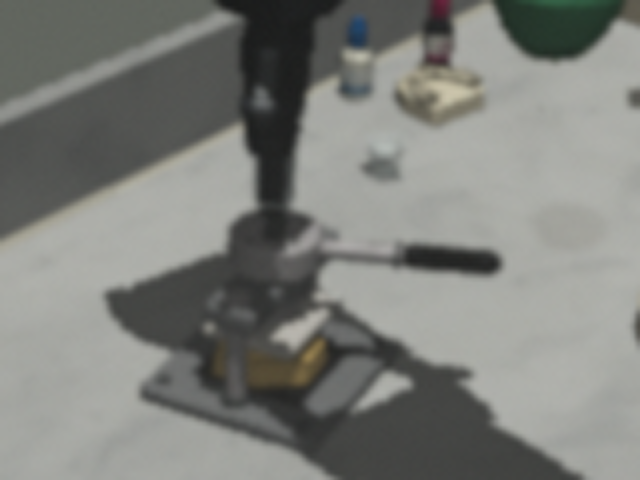

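The shut fingertips stand over the head on the near side of the lever at about (275,200) in the crop, with no load yet. I'll push slowly across.

{"op": "arm_command", "data": {
  "targets": [
    [0, 0, 0, 0.002, 0.008, 0, -1],
    [0, 0, 0, 0.002, 0.016, 0, -1],
    [0, 0, 0, 0.002, 0.022, 0, -1],
    [0, 0, 0, 0.002, 0.028, 0, -1],
    [0, 0, 0, 0.002, 0.034, 0, -1]
  ]
}}

```text
time: 3.78
position: [0.571, -0.0875, 0.1168]
eef_rot: [0.957, 0.291, 0.0, 0.0]
wrist_force: [-0.5, 0.6, -0.1]
width: -0.0001
finger_force: 0.0
```

{"op": "arm_command", "data": {
  "targets": [
    [0, 0, 0, 0, 0.003, 0, -1],
    [0, 0, 0, 0, 0.006, 0, -1],
    [0, 0, 0, 0, 0.008, 0, -1],
    [0, 0, 0, 0, 0.01, 0, -1],
    [0, 0, 0, 0, 0.01, 0, -1]
  ]
}}

```text
time: 4.2
position: [0.574, -0.0922, 0.1164]
eef_rot: [0.957, 0.291, -0.0, 0.0]
wrist_force: [-0.6, 0.5, 0.1]
width: 0.0002
finger_force: 0.0
```

{"op": "arm_command", "data": {
  "targets": [
    [0, 0, 0, 0, 0.003, 0, -1],
    [0, 0, 0, 0, 0.006, 0, -1],
    [0, 0, 0, 0, 0.008, 0, -1],
    [0, 0, 0, 0, 0.01, 0, -1],
    [0, 0, 0, 0, 0.01, 0, -1]
  ]
}}

```text
time: 4.62
position: [0.5774, -0.0973, 0.1165]
eef_rot: [0.957, 0.29, 0.0, 0.0]
wrist_force: [-1.0, 0.4, -0.2]
width: 0.0001
finger_force: 0.0
```

```bash
python3 - <<'E'
from h import *
a=[]
for c in("scene","top"):
    p=capture(c)
    for r in finder.tip_of(p,"lever_tip")[:1]: print(c,r["uv"],r["confidence"],atz(p,r["uv"],.128))
    o=(260,160) if c=="top" else (250,170)
    a.append(cv2.resize(p["color"][o[1]:o[1]+80,o[0]:o[0]+80,::-1],(400,400),interpolation=2))
cv2.imwrite("pics/s3.png",np.hstack(a))
E
```

```text
scene [288.7, 200.9] 0.56 [ 0.57047687 -0.08805451  0.128     ]
```

View pics/s3.png

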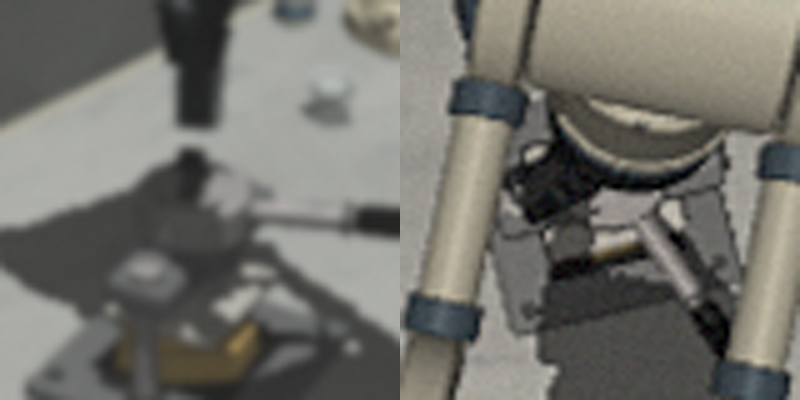

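```bash
python3 - <<'E'
from h import *
p=capture("scene");s=bot.sense()
print("now tcp px",proj(p,s["position"]),"s2 tcp px",proj(p,np.array([.5588,-.0718,.1183])))
for z in(.1165,.13,.14):print(z,atz(p,(289.4,195),z),atz(p,(288.7,201),z))
print(s["position"],s["width"],s["joint_pos"], proj(p,np.array([.576,-.094,.107])))
print([ (r["uv"],round(r["confidence"],2)) for r in finder.tip_of(p,"lever_tip")])
E
```

```text
now tcp px [np.float64(288.9357164486165), np.float64(202.80097033228594)] s2 tcp px [np.float64(287.8183573222177), np.float64(208.72753149097187)]
0.1165 [ 0.60204875 -0.12722806  0.1165    ] [ 0.58352157 -0.10334615  0.1165    ]
0.13 [ 0.58591461 -0.10827123  0.13      ] [ 0.56783752 -0.0849695   0.13      ]
0.14 [ 0.57396339 -0.09422913  0.14      ] [ 0.55621971 -0.07135717  0.14      ]
[ 0.57733075 -0.09709191  0.11651166] -6.278851894697897e-05 [-2.24735301e-01  5.32248029e-02  1.43456545e+00  1.89436763e-05
  1.65375790e+00  7.56412506e-01] [np.float64(288.4323707494171), np.float64(206.9320986418591)]
[([287.5, 200.9], 0.45)]
```

The scene view shows the fingertips ending at row 195 instead of the expected 203, with the roller still at (288, 201). So the tips passed over the lever without moving it. I'll back off and go in lower, watching the force.

{"op": "arm_command", "data": {
  "targets": [
    [0, 0, 0, 0, -0.02, -0.03, -1],
    [0, 0, 0, 0, -0.088, -0.03, -1],
    [0, 0, 0, 0, -0.088, -0.03, -1],
    [0, 0, 0, 0, -0.088, 0.02, -1],
    [0, 0, 0, 0, -0.088, 0.023, -1]
  ]
}}

```text
time: 5.33
position: [0.546, -0.0524, 0.0986]
eef_rot: [0.957, 0.291, -0.002, -0.001]
wrist_force: [-0.6, -0.0, -1.2]
width: 0.0002
finger_force: 0.0
```

```bash
python3 - <<'E'
from h import *
p=capture("scene");s=bot.sense();x=s["position"];u,v=proj(p,x)
print(x,s["wrist_force"],u,v,"d",-(x[0]-.576)*.556+(x[1]+.094)*.831, "xh",(x[0]-.576)*.831+(x[1]+.094)*.556)
g=cv2.cvtColor(p["color"],cv2.COLOR_RGB2GRAY);c=int(round(u))
print(g[int(v)-16:int(v)+8,c-9:c+10])
a=cv2.resize(p["color"][170:230,240:340,::-1],None,fx=8,fy=8,interpolation=2);cv2.imwrite("pics/s4.png",a)
E
```

```text
[ 0.54600557 -0.05273909  0.09936486] [-0.54423003  0.42009103 -0.59654342] 286.41240693391927 220.80934386693002 d 0.05096472082581145 xh -0.0019843034997898655
[[165 149 122  94  75  64  48  38  35  35  35  38  46  58  63  62  64  76
  103]
 [148 119  89  70  63  58  48  39  35  36  36  40  48  59  64  61  60  69
  100]
 [124  89  67  61  62  59  49  39  36  36  36  40  50  64  67  62  61  70
   97]
 [108  73  60  61  62  59  49  39  37  35  36  40  54  70  72  65  62  66
   84]
 [102  69  61  60  61  59  48  40  37  35  36  42  59  75  75  64  60  62
   73]
 [102  69  61  61  61  58  48  38  36  36  35  42  61  76  74  62  57  59
   65]
 [100  69  62  62  62  59  48  39  35  36  36  42  60  77  74  61  55  58
   64]
 [100  68  63  65  64  60  49  40  36  36  37  42  61  78  76  64  59  62
   67]
 [100  68  63  64  66  62  55  46  44  42  42  46  64  81  82  71  65  67
   69]
 [ 99  67  61  65  65  66  63  60  57  55  55  58  69  81  81  74  69  69
   69]
 [ 93  66  62  64  66  67  69  68  67  66  65  67  72  77  76  71  70  68
   68]
 [ 76  64  63  65  66  68  69  70  70  70  70  
[... 306 characters left out ...]
  65  66  67  68  66  67  67  67  65  65  65
   62]
 [ 54  52  51  50  52  52  53  56  56  58  59  60  60  60  59  60  58  58
   56]
 [ 54  52  52  52  51  50  50  50  51  52  53  52  53  54  54  56  54  53
   52]
 [ 56  56  57  56  55  52  50  49  50  50  51  51  52  52  51  52  53  52
   51]
 [ 61  61  62  61  59  55  52  50  51  50  51  50  51  50  51  53  53  52
   54]
 [ 63  64  64  64  61  56  51  50  51  50  51  51  50  50  51  52  53  55
   57]
 [ 62  65  65  63  61  55  52  50  51  52  51  50  51  51  53  54  57  60
   64]
 [ 61  63  62  60  57  53  51  51  51  51  50  50  52  55  58  59  60  64
   67]
 [ 58  58  58  55  54  53  51  51  51  51  51  52  55  59  61  61  62  64
   71]]
```

View pics/s4.png

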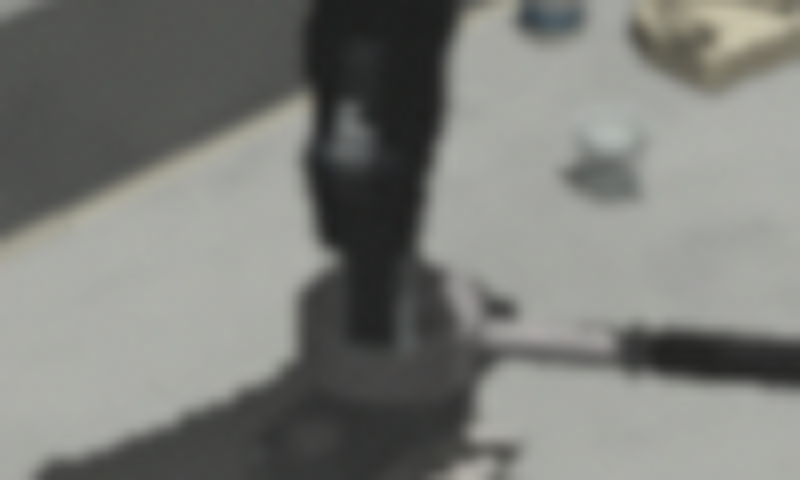

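The fingertip ends at crop (375,343), 8 px above where the reported TCP projects. The real tip is therefore about 19 mm above the reported TCP, which puts it near z = 0.118. That height suits the push, so I'll push now.

{"op": "arm_command", "data": {
  "targets": [
    [0, 0, 0, 0.002, 0.015, 0, -1],
    [0, 0, 0, 0.002, 0.025, 0, -1],
    [0, 0, 0, 0.002, 0.035, 0, -1],
    [0, 0, 0, 0.002, 0.042, 0, -1],
    [0, 0, 0, 0.002, 0.05, 0, -1]
  ]
}}

```text
time: 5.8
position: [0.5666, -0.0778, 0.1054]
eef_rot: [0.957, 0.29, 0.001, 0.0]
wrist_force: [-4.1, 2.0, 13.3]
width: -0.0001
finger_force: 6.3
```

{"op": "arm_command", "data": {
  "targets": [
    [0, 0, 0, 0, 0.005, 0, -1],
    [0, 0, 0, 0, 0.009, 0, -1],
    [0, 0, 0, 0, 0.012, 0, -1],
    [0, 0, 0, 0, 0.015, 0, -1],
    [0, 0, 0, 0, 0.015, 0, -1]
  ]
}}

```text
time: 6.22
position: [0.5722, -0.0866, 0.1063]
eef_rot: [0.957, 0.29, 0.002, 0.002]
wrist_force: [-2.8, -1.0, 9.7]
width: 0.0003
finger_force: 4.7
```

```bash
python3 - <<'E'
from h import *
p=capture("scene");s=bot.sense();x=s["position"];print(x,s["wrist_force"],s["torque"],proj(p,x))
print([(r["uv"],round(r["confidence"],2)) for r in finder.tip_of(p,"lever_tip")])
a=cv2.resize(p["color"][180:230,265:325,::-1],None,fx=12,fy=12,interpolation=2);cv2.imwrite("pics/s5.png",a)
E
```

```text
[ 0.57224829 -0.08654494  0.10628622] [-2.11070396 -0.93302941  9.35842824] [-0.25325995  0.21765804 -0.0533512 ] [np.float64(287.55262778372156), np.float64(208.88216590840173)]
[]
```

View pics/s5.png

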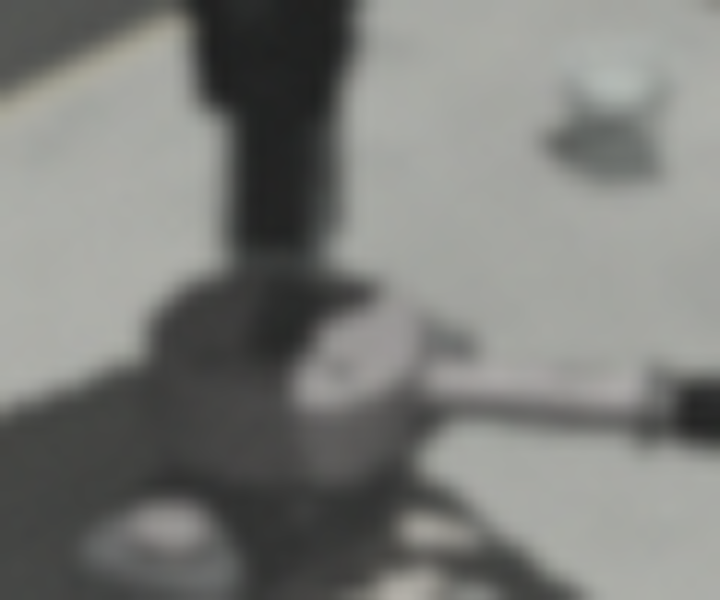

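The tip ends at crop row 260, right on top of the roller, with the stalk visible below it. So the real tip is about 28 mm above the reported TCP, and it slid over the roller. I'll lift, back off and go to TCP z = 0.09.

{"op": "arm_command", "data": {
  "targets": [
    [0, 0, 0, 0, 0, -0.05, -1],
    [0, 0, 0, 0, -0.06, -0.05, -1],
    [0, 0, 0, 0, -0.076, -0.05, -1],
    [0, 0, 0, 0, -0.076, -0.01, -1],
    [0, 0, 0, 0, -0.076, 0.01, -1]
  ]
}}

```text
time: 6.73
position: [0.5453, -0.0469, 0.0959]
eef_rot: [0.957, 0.291, 0.0, 0.0]
wrist_force: [-0.0, -1.0, -1.1]
width: 0.0004
finger_force: 0.0
```

{"op": "arm_command", "data": {
  "targets": [
    [0, 0, 0, 0, 0, 0.006, -1],
    [0, 0, 0, 0, 0, 0.012, -1],
    [0, 0, 0, 0, 0, 0.012, -1],
    [0, 0, 0, 0, 0, 0.012, -1],
    [0, 0, 0, 0, 0, 0.012, -1]
  ]
}}

```text
time: 7.15
position: [0.5458, -0.0474, 0.0902]
eef_rot: [0.957, 0.29, 0.0, 0.0]
wrist_force: [0.7, 0.3, 1.0]
width: 0.0001
finger_force: 0.0
```

```bash
python3 - <<'E'
from h import *
p=capture("scene");s=bot.sense();x=s["position"];print(x,s["wrist_force"],proj(p,x),"d",-(x[0]-.576)*.556+(x[1]+.094)*.831)
print([(r["uv"],round(r["confidence"],2)) for r in finder.tip_of(p,"lever_tip")])
q=capture("top");print([(r["uv"],round(r["confidence"],2)) for r in finder.tip_of(q,"lever_tip")])
A=cv2.resize(p["color"][180:230,255:325,::-1],(700,500),interpolation=2);cv2.imwrite("pics/s6.png",A)
g=p["color"].mean(2).astype(int);print(g[196:226,286],g[196:226,284])
for z in(.12,.115,.125): print(z,proj(p,np.array([x[0],x[1],z])),proj(p,np.array([x[0]-.008,x[1]+.012,z])))
E
```

```text
[ 0.54579902 -0.04732422  0.0903152 ] [-0.17748511 -0.04155726 -0.62324371] [np.float64(284.8647840810698), np.float64(225.10089538904845)] d 0.05557931473182219
[]
[]
[37 34 34 33 34 34 35 35 35 35 36 37 37 36 36 36 37 37 36 37 43 54 65 65
 58 51 49 50 51 50] [46 38 36 36 35 34 35 35 36 34 36 36 34 36 35 35 36 35 36 35 41 54 64 64
 56 50 49 49 50 49]
0.12 [np.float64(285.04766847248015), np.float64(214.00996742066076)] [np.float64(284.1807594003443), np.float64(217.2603763118266)]
0.115 [np.float64(285.01651383494874), np.float64(215.89932406874706)] [np.float64(284.1512630097542), np.float64(219.16408415484426)]
0.125 [np.float64(285.0789672799839), np.float64(212.11186766024366)] [np.float64(284.2103938785913), np.float64(215.34775624089878)]
```

{"op": "arm_command", "data": {
  "targets": [
    [0, 0, 0, 0, 0.01, 0.007, -1],
    [0, 0, 0, 0, 0.022, 0.007, -1],
    [0, 0, 0, 0, 0.034, 0.007, -1],
    [0, 0, 0, 0, 0.044, 0.007, -1],
    [0, 0, 0, 0, 0.054, 0.007, -1]
  ]
}}

```text
time: 7.77
position: [0.5638, -0.0748, 0.0854]
eef_rot: [0.957, 0.29, 0.0, 0.0]
wrist_force: [-0.6, 0.5, -0.2]
width: 0.0
finger_force: 0.0
```

{"op": "arm_command", "data": {
  "targets": [
    [0, 0, 0, 0, 0.006, 0, -1],
    [0, 0, 0, 0, 0.012, 0, -1],
    [0, 0, 0, 0, 0.017, 0, -1],
    [0, 0, 0, 0, 0.022, 0, -1],
    [0, 0, 0, 0, 0.022, 0, -1]
  ]
}}

```text
time: 8.18
position: [0.5706, -0.0849, 0.0853]
eef_rot: [0.957, 0.291, -0.0, -0.0]
wrist_force: [-2.0, 2.2, 1.8]
width: -0.0001
finger_force: 2.3
```

```bash
python3 - <<'E'
from h import *
p=capture("scene");s=bot.sense();x=s["position"];print(x,s["wrist_force"],proj(p,x),"d",-(x[0]-.576)*.556+(x[1]+.094)*.831)
print([(r["uv"],round(r["confidence"],2)) for r in finder.tip_of(p,"lever_tip")])
g=p["color"].mean(2).astype(int);print(g[190:214,278:302])
E
```

```text
[ 0.5705602  -0.08489372  0.08524717] [-1.43100655  2.08542792  2.07351898] [np.float64(287.4814639700988), np.float64(217.0015055834798)] d 0.010591841091870252
[]
[[162 140  91  48  34  36  37  38  38  37  35  33  32  32  36  58 108 153
  169 170 169 168 168 166]
 [163 143 100  54  34  34  36  37  36  36  35  33  33  34  35  58 109 153
  166 168 167 167 167 167]
 [166 151 115  64  36  32  34  35  35  34  34  33  33  33  39  64 112 151
  165 166 165 167 166 166]
 [169 160 130  77  39  33  34  34  35  35  33  33  35  34  44  76 122 154
  163 163 165 166 166 167]
 [169 163 138  83  41  33  34  33  34  34  34  34  34  35  49  86 131 157
  164 164 164 166 167 166]
 [170 163 140  88  45  34  34  35  35  36  35  34  33  37  55  96 138 160
  165 165 165 165 166 166]
 [169 164 143  99  58  41  36  35  36  36  36  35  34  38  61 107 147 163
  166 166 165 165 165 165]
 [169 165 151 123  94  70  51  37  35  35  36  35  36  41  67 113 152 165
  167 165 165 165 165 164]
 [169 167 162 151 135 107  70  43  35  35  35  36  39  50  72 114 152 164
  165 165 166 165 164 164]
 [170 170 168 166 154 123 
[... 789 characters left out ...]
60  60  60  62  60  54  42  36  35  36  38  51  67  74  76  89 107
  130 146 149 139 124 122]
 [ 69  60  59  59  60  62  58  48  43  42  41  44  57  75  88 105 123 136
  147 152 150 137 119 112]
 [ 69  61  60  58  56  62  61  58  54  53  54  56  71  91 109 125 141 150
  152 153 149 134 119 117]
 [ 67  62  61  59  58  61  63  63  62  62  62  68  88 111 121 128 143 152
  154 151 141 128 126 138]
 [ 63  62  62  64  63  63  64  64  63  64  64  72 103 131 138 137 145 152
  150 139 124 115 129 147]
 [ 60  62  65  66  68  67  67  68  69  67  69  79 110 140 150 146 144 140
  130 115 100  97 113 130]
 [ 60  62  64  66  68  69  70  72  72  72  71  80 102 129 138 133 123 114
  103  92  84  82  89  99]]
```

Now I read about 2.5 N sideways, as expected for the lever. I'll carry on to the stop.

{"op": "arm_command", "data": {
  "targets": [
    [0, 0, 0, 0, 0.004, 0, -1],
    [0, 0, 0, 0, 0.008, 0, -1],
    [0, 0, 0, 0, 0.012, 0, -1],
    [0, 0, 0, 0, 0.015, 0, -1],
    [0, 0, 0, 0, 0.015, 0, -1]
  ]
}}

```text
time: 8.7
position: [0.5722, -0.0871, 0.0852]
eef_rot: [0.956, 0.292, -0.003, -0.006]
wrist_force: [-17.6, 18.1, 10.3]
width: -0.0001
finger_force: 14.5
```

{"op": "arm_command", "data": {
  "targets": [
    [0, 0, 0, 0, 0.004, 0, -1],
    [0, 0, 0, 0, 0.006, 0, -1],
    [0, 0, 0, 0, 0.008, 0, -1],
    [0, 0, 0, 0, 0.008, 0, -1],
    [0, 0, 0, 0, 0.008, 0, -1]
  ]
}}

```text
time: 9.12
position: [0.5724, -0.0874, 0.0852]
eef_rot: [0.956, 0.293, -0.005, -0.01]
wrist_force: [-28.3, 29.1, 16.0]
width: 0.0001
finger_force: 22.3
```

{"op": "arm_command", "data": {
  "targets": [
    [0, 0, 0, 0, -0.03, 0, -1],
    [0, 0, 0, 0, -0.08, 0, -1],
    [0, 0, 0, 0, -0.09, -0.06, -1],
    [0, 0, 0, 0, -0.09, -0.12, -1],
    [0, 0, 0, 0, -0.09, -0.18, -1]
  ]
}}

```text
time: 9.53
position: [0.5474, -0.051, 0.1934]
eef_rot: [0.957, 0.291, -0.001, -0.0]
wrist_force: [1.6, 0.6, 0.7]
width: -0.0
finger_force: 0.0
```

{"op": "arm_command", "data": {
  "targets": [
    [0, 0, 0, -0.06, 0, 0, -1],
    [0, 0, 0, -0.12, 0, 0, -0.3],
    [0, 0, 0, -0.18, 0, 0, -0.3],
    [0, 0, 0, -0.2, 0, 0, -0.3],
    [0, 0, 0, -0.2, 0, 0, -0.3]
  ]
}}

```text
time: 9.95
position: [0.4475, -0.1199, 0.194]
eef_rot: [0.957, 0.289, 0.001, 0.001]
wrist_force: [0.5, -0.2, 0.1]
width: 0.03
finger_force: 0.0
```

```bash
python3 - <<'E'
from h import *
s=bot.sense();print(s["time"],s["position"],s["width"],s["wrist_force"])
a=[]
for c in("scene","top"):
    p=capture(c)
    for n in("lever_tip","handle_grip"):
        for r in finder.tip_of(p,n)[:1]: print(c,n,r["uv"],round(r["confidence"],2),atz(p,r["uv"],Z[n]))
    if c=="scene": print("exp",proj(p,np.array([.5695,-.0843,.128])),proj(p,np.array([.5825,-.1037,.128])))
    o=(260,160) if c=="top" else (255,170)
    a.append(cv2.resize(p["color"][o[1]:o[1]+80,o[0]:o[0]+80,::-1],(400,400),interpolation=2))
cv2.imwrite("pics/s7.png",np.hstack(a))
E
```

```text
9.95 [ 0.44746516 -0.11987604  0.19401905] 0.03002569520721764 [ 0.47009611 -0.15116793  0.08407917]
scene lever_tip [288.4, 194.4] 0.59 [ 0.5920496  -0.11172375  0.128     ]
scene handle_grip [330.3, 214.3] 0.64 [ 0.49255264 -0.1496965   0.096     ]
exp [np.float64(287.9609002774876), np.float64(201.61243132378706)] [np.float64(289.2078400838361), np.float64(196.87487689952803)]
```

View pics/s7.png

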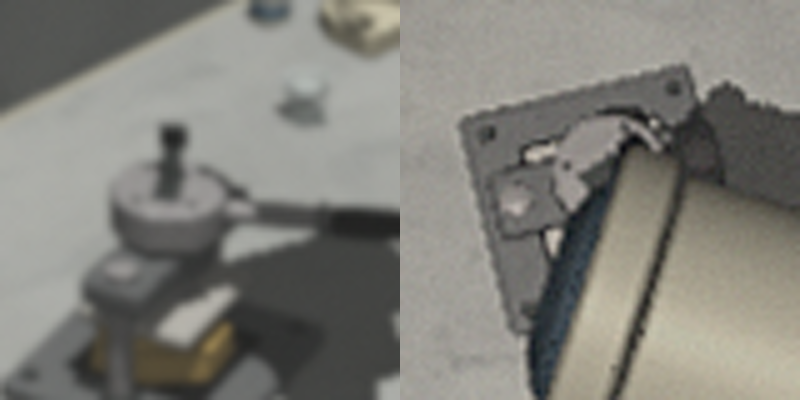

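Lever is flipped: the roller is at scene (289.4,196.6), where a full +0.35 lean should put it (289.2,196.9). Now I'll straddle the bar.

{"op": "arm_command", "data": {
  "targets": [
    [0, 0, 0, 0.027, 0.05, 0, 0.1],
    [0, 0, 0, 0.027, 0.083, 0, 0.1],
    [0, 0, 0, 0.027, 0.083, 0.06, 0.1],
    [0, 0, 0, 0.027, 0.083, 0.12, 0.1],
    [0, 0, 0, 0.027, 0.083, 0.15, 0.1]
  ]
}}

```text
time: 10.67
position: [0.4889, -0.1497, 0.0982]
eef_rot: [0.957, 0.291, -0.002, -0.002]
wrist_force: [-0.8, -0.3, -0.8]
width: 0.0473
finger_force: 0.0
```

```bash
python3 - <<'E'
from h import *
s=bot.sense();x=s["position"];print(s["time"],x,s["width"],s["wrist_force"],"xh",(x[0]-.576)*.831+(x[1]+.094)*.556,"yh",-(x[0]-.576)*.556+(x[1]+.094)*.831)
p=capture("scene")
# bar direction from the visible grip: black pixels of the bar outer end
for yw in(28,31,34,37,40):
    r=np.radians(yw);print(yw,[np.round(proj(p,np.array([.576-k*np.cos(r),-.094-k*np.sin(r),.096])),1) for k in(.105,.135)])
r=finder.trace(p,"handle_grip")[:1]
for q in r:
    ys,xs=np.where(q["region"]);print(q["confidence"],xs.min(),xs.max(),[(c,ys[xs==c].min(),ys[xs==c].max()) for c in range(305,xs.max()+1,4) if (xs==c).any()])
E
```

```text
10.6667 [ 0.4889014  -0.14966815  0.09818563] 0.04725992838750917 [-0.80459526 -0.3247345  -0.83363748] xh -0.10333042512146992 yh 0.002166585422105703
28 [array([331.8, 216.7]), array([344.5, 218.4])]
31 [array([332.1, 215.5]), array([344.8, 216.9])]
34 [array([332.3, 214.4]), array([345. , 215.3])]
37 [array([332.3, 213.2]), array([345. , 213.8])]
40 [array([332.2, 212. ]), array([344.8, 212.3])]
0.59 277 345 [(305, np.int64(210), np.int64(214)), (309, np.int64(210), np.int64(214)), (313, np.int64(211), np.int64(215)), (317, np.int64(211), np.int64(215)), (321, np.int64(211), np.int64(216)), (325, np.int64(211), np.int64(217)), (329, np.int64(211), np.int64(217)), (333, np.int64(211), np.int64(217)), (337, np.int64(212), np.int64(217)), (341, np.int64(212), np.int64(218)), (345, np.int64(215), np.int64(215))]
```

{"op": "arm_command", "data": {
  "targets": [
    [0, 0, 0, 0, 0.003, 0.03, 0.1],
    [0, 0, 0, 0, 0.003, 0.06, 0.1],
    [0, 0, 0, 0, 0.003, 0.09, 0.1],
    [0, 0, 0, 0, 0.003, 0.09, -0.3],
    [0, 0, 0, 0, 0.003, 0.09, -0.3]
  ]
}}

```text
time: 11.18
position: [0.4911, -0.1519, 0.0501]
eef_rot: [0.957, 0.291, -0.0, -0.0]
wrist_force: [0.6, 0.4, 0.8]
width: 0.0299
finger_force: 0.0
```

```bash
python3 - <<'E'
from h import *
s=bot.sense();x=s["position"];print(x,s["width"],s["wrist_force"])
C=np.array([.576,-.094])
# rows for a stroke: tool yaw and TCP on the arc, from yaw y0; slack = extra tangential lead (m)
def row(yaw,z=.046,r=.105):
    a=np.radians(yaw);return rel((C[0]-r*np.cos(a),C[1]-r*np.sin(a),z),yaw,s)
for y in(34,27,20,13,6,-1): print(y,row(y))
p=capture("scene");cv2.imwrite("pics/s8.png",cv2.resize(p["color"][170:240,260:360,::-1],(800,560),interpolation=2))
E
```

```text
[ 0.49112162 -0.15187592  0.05010483] 0.02988894495637594 [0.64921263 0.39639157 0.84458137]
34 [-0.     0.    -0.003 -0.004 -0.001  0.007]
27 [-0.     0.     0.114 -0.003 -0.022  0.007]
20 [-0.     0.     0.23   0.001 -0.043  0.007]
13 [-0.     0.     0.347  0.008 -0.064  0.007]
6 [-0.     0.     0.464  0.016 -0.083  0.007]
-1 [-0.     0.     0.58   0.028 -0.101  0.007]
```

View pics/s8.png

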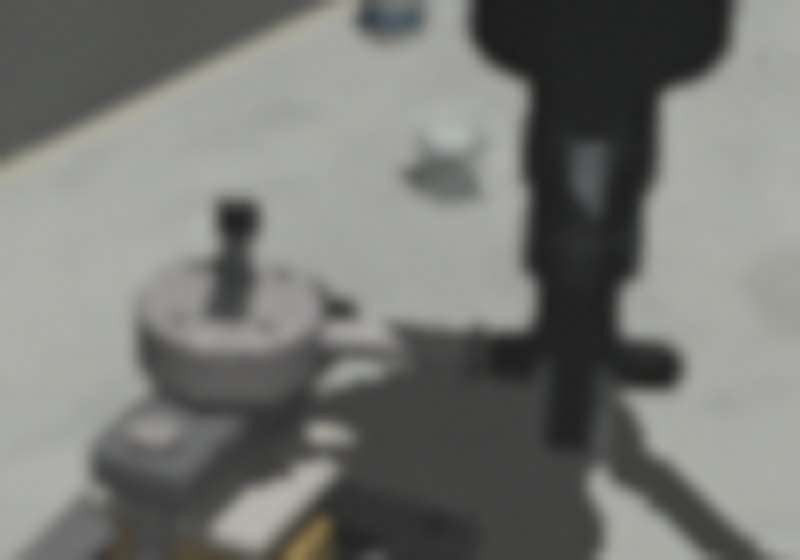

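The fingers straddle the black bar at crop (578,370), with the tips below it. Start the first clockwise stroke.

{"op": "arm_command", "data": {
  "targets": [
    [0, 0, 0.1167, 0.0013, -0.0213, 0, -0.3],
    [0, 0, 0.2333, 0.0052, -0.0423, 0, -0.3],
    [0, 0, 0.35, 0.0116, -0.0627, 0, -0.3],
    [0, 0, 0.4667, 0.0205, -0.0822, 0, -0.3],
    [0, 0, 0.5833, 0.0316, -0.1004, 0, -0.3]
  ]
}}

```text
time: 11.65
position: [0.4739, -0.0926, 0.052]
eef_rot: [1.0, -0.014, 0.002, 0.002]
wrist_force: [0.1, -4.7, -0.5]
width: 0.0301
finger_force: 2.4
```

{"op": "arm_command", "data": {
  "targets": [
    [0, 0, 0.1167, 0.0013, -0.0213, 0, -0.3],
    [0, 0, 0.2333, 0.0052, -0.0423, 0, -0.3],
    [0, 0, 0.35, 0.0116, -0.0627, 0, -0.3],
    [0, 0, 0.4667, 0.0205, -0.0822, 0, -0.3],
    [0, 0, 0.5833, 0.0316, -0.1004, 0, -0.3]
  ]
}}

```text
time: 12.07
position: [0.4939, -0.0322, 0.052]
eef_rot: [0.949, -0.314, 0.001, 0.001]
wrist_force: [-1.9, -3.6, 0.8]
width: 0.0298
finger_force: 2.4
```

```bash
cat >> h.py <<'E'
def state():
    s=bot.sense();x=s["position"];C=np.array([.576,-.094]);d=C-x[:2]
    print(s["time"],x.round(4),"F",s["wrist_force"].round(1) if hasattr(s["wrist_force"],"round") else s["wrist_force"],"r",np.hypot(*d).round(4),"arc yaw",np.degrees(np.arctan2(d[1],d[0])).round(1),"tool yaw",Ro.from_quat(s["eef_rot"]).apply([1,0,0]).round(3),s["width"])
    return s
E
python3 - <<'E'
from h import *
state()
p=capture("scene")
for n in("plate_face","handle_grip"):
    for r in finder.tip_of(p,n)[:1]:print(n,r["uv"],r["confidence"])
E
```

```text
12.0667 [ 0.4939 -0.0322  0.052 ] F [-1.9 -3.6  0.8] r 0.1028 arc yaw -37.0 tool yaw [ 0.803 -0.596  0.003] 0.029827133230737275
plate_face [288.9, 229.4] 0.62
handle_grip [301.7, 233.1] 0.49
```

Driving at about 4 N, as it should. Now the back stroke, free-wheeling.

{"op": "arm_command", "data": {
  "targets": [
    [0, 0, -0.1167, 0.0013, 0.0213, 0, -0.3],
    [0, 0, -0.2333, 0.0052, 0.0423, 0, -0.3],
    [0, 0, -0.35, 0.0116, 0.0627, 0, -0.3],
    [0, 0, -0.4667, 0.0205, 0.0822, 0, -0.3],
    [0, 0, -0.5833, 0.0316, 0.1004, 0, -0.3]
  ]
}}

```text
time: 12.63
position: [0.4731, -0.0923, 0.0507]
eef_rot: [1.0, -0.005, 0.001, -0.0]
wrist_force: [1.0, 0.7, 0.5]
width: 0.0301
finger_force: 0.5
```

{"op": "arm_command", "data": {
  "targets": [
    [0, 0, -0.1167, 0.0013, 0.0213, 0, -0.3],
    [0, 0, -0.2333, 0.0052, 0.0423, 0, -0.3],
    [0, 0, -0.35, 0.0116, 0.0627, 0, -0.3],
    [0, 0, -0.4667, 0.0205, 0.0822, 0, -0.3],
    [0, 0, -0.5833, 0.0316, 0.1004, 0, -0.3]
  ]
}}

```text
time: 13.05
position: [0.4909, -0.1532, 0.0506]
eef_rot: [0.955, 0.295, 0.001, 0.0]
wrist_force: [0.3, 1.6, -0.2]
width: 0.0298
finger_force: 0.8
```

```bash
python3 - <<'E'
from h import *
state()
p=capture("scene")
for r in finder.tip_of(p,"plate_face")[:1]:print(r["uv"],r["confidence"])
E
```

```text
13.05 [ 0.4909 -0.1532  0.0506] F [ 0.3  1.6 -0.2] r 0.1036 arc yaw 34.8 tool yaw [0.825 0.565 0.002] 0.02980505138584217
[290.4, 229.7] 0.69
```

{"op": "arm_command", "data": {
  "targets": [
    [0, 0, -0.1167, 0.0013, 0.0213, 0, -0.3],
    [0, 0, -0.2333, 0.0052, 0.0423, 0, -0.3],
    [0, 0, -0.35, 0.0116, 0.0627, 0, -0.3],
    [0, 0, -0.4667, 0.0205, 0.0822, 0, -0.3],
    [0, 0, -0.5333, 0.0266, 0.0927, 0, -0.3]
  ]
}}

```text
time: 13.57
position: [0.5353, -0.1899, 0.05]
eef_rot: [0.839, 0.545, 0.0, 0.0]
wrist_force: [-0.9, 0.7, 0.3]
width: 0.0295
finger_force: 0.5
```

{"op": "arm_command", "data": {
  "targets": [
    [0, 0, 0.1167, 0.0013, -0.0213, 0, -0.3],
    [0, 0, 0.2333, 0.0052, -0.0423, 0, -0.3],
    [0, 0, 0.35, 0.0116, -0.0627, 0, -0.3],
    [0, 0, 0.4667, 0.0205, -0.0822, 0, -0.3],
    [0, 0, 0.5833, 0.0316, -0.1004, 0, -0.3]
  ]
}}

```text
time: 13.98
position: [0.4875, -0.1481, 0.0499]
eef_rot: [0.965, 0.261, 0.001, 0.001]
wrist_force: [4.0, -3.8, -1.8]
width: 0.0299
finger_force: 2.4
```

{"op": "arm_command", "data": {
  "targets": [
    [0, 0, 0.1167, 0.0013, -0.0213, 0, -0.3],
    [0, 0, 0.2333, 0.0052, -0.0423, 0, -0.3],
    [0, 0, 0.35, 0.0116, -0.0627, 0, -0.3],
    [0, 0, 0.4667, 0.0205, -0.0822, 0, -0.3],
    [0, 0, 0.5833, 0.0316, -0.1004, 0, -0.3]
  ]
}}

```text
time: 14.4
position: [0.4723, -0.0866, 0.0498]
eef_rot: [0.999, -0.041, 0.0, 0.001]
wrist_force: [-0.2, -3.7, -1.1]
width: 0.03
finger_force: 2.4
```

```bash
python3 - <<'E'
from h import *
state()
p=capture("scene")
for r in finder.tip_of(p,"plate_face")[:1]:print(r["uv"],r["confidence"])
E
```

```text
14.4 [ 0.4723 -0.0866  0.0498] F [-0.2 -3.7 -1.1] r 0.104 arc yaw -4.1 tool yaw [ 0.997 -0.082  0.   ] 0.030049072053794305
[291.3, 228.3] 0.59
```

{"op": "arm_command", "data": {
  "targets": [
    [0, 0, 0.1167, 0.0013, -0.0213, 0, -0.3],
    [0, 0, 0.2333, 0.0052, -0.0423, 0, -0.3],
    [0, 0, 0.35, 0.0116, -0.0627, 0, -0.3],
    [0, 0, 0.4667, 0.0205, -0.0822, 0, -0.3],
    [0, 0, 0.5, 0.0235, -0.0875, 0, -0.3]
  ]
}}

```text
time: 14.92
position: [0.4911, -0.0344, 0.0498]
eef_rot: [0.955, -0.295, -0.0, 0.0]
wrist_force: [-3.9, -2.3, 2.1]
width: 0.0297
finger_force: 2.2
```

```bash
python3 - <<'E'
from h import *
state()
p=capture("scene")
for r in finder.tip_of(p,"plate_face")[:1]:print(r["uv"],r["confidence"])
E
```

```text
14.9167 [ 0.4911 -0.0344  0.0498] F [-3.9 -2.3  2.1] r 0.1038 arc yaw -35.1 tool yaw [ 0.826 -0.564  0.   ] 0.029684741544895192
[290.2, 227.6] 0.46
```

Still driving freely, so back again for stroke three.

{"op": "arm_command", "data": {
  "targets": [
    [0, 0, -0.1167, 0.0013, 0.0213, 0, -0.3],
    [0, 0, -0.2333, 0.0052, 0.0423, 0, -0.3],
    [0, 0, -0.35, 0.0116, 0.0627, 0, -0.3],
    [0, 0, -0.4667, 0.0205, 0.0822, 0, -0.3],
    [0, 0, -0.5833, 0.0316, 0.1004, 0, -0.3]
  ]
}}

```text
time: 15.43
position: [0.4726, -0.0958, 0.0496]
eef_rot: [1.0, 0.012, 0.0, -0.0]
wrist_force: [0.7, 0.6, -1.3]
width: 0.0299
finger_force: 0.5
```

{"op": "arm_command", "data": {
  "targets": [
    [0, 0, -0.1167, 0.0013, 0.0213, 0, -0.3],
    [0, 0, -0.2333, 0.0052, 0.0423, 0, -0.3],
    [0, 0, -0.35, 0.0116, 0.0627, 0, -0.3],
    [0, 0, -0.4667, 0.0205, 0.0822, 0, -0.3],
    [0, 0, -0.5833, 0.0316, 0.1004, 0, -0.3]
  ]
}}

```text
time: 15.85
position: [0.4926, -0.156, 0.0496]
eef_rot: [0.95, 0.312, 0.001, -0.0]
wrist_force: [-0.3, 1.1, 0.5]
width: 0.0298
finger_force: 0.5
```

{"op": "arm_command", "data": {
  "targets": [
    [0, 0, -0.1167, 0.0013, 0.0213, 0, -0.3],
    [0, 0, -0.2333, 0.0052, 0.0423, 0, -0.3],
    [0, 0, -0.35, 0.0116, 0.0627, 0, -0.3],
    [0, 0, -0.4667, 0.0205, 0.0822, 0, -0.3],
    [0, 0, -0.5, 0.0235, 0.0875, 0, -0.3]
  ]
}}

```text
time: 16.27
position: [0.5357, -0.1909, 0.0494]
eef_rot: [0.837, 0.547, 0.001, 0.0]
wrist_force: [-0.3, 0.3, -0.3]
width: 0.0298
finger_force: 0.1
```

```bash
python3 - <<'E'
from h import *
state()
E
```

```text
16.2667 [ 0.5357 -0.1909  0.0494] F [-0.3  0.3 -0.3] r 0.1049 arc yaw 67.4 tool yaw [0.401 0.916 0.001] 0.029805890400471904
```

{"op": "arm_command", "data": {
  "targets": [
    [0, 0, 0.0667, 0.0004, -0.0122, 0, -0.3],
    [0, 0, 0.1333, 0.0017, -0.0244, 0, -0.3],
    [0, 0, 0.2, 0.0038, -0.0364, 0, -0.3],
    [0, 0, 0.2667, 0.0068, -0.0482, 0, -0.3],
    [0, 0, 0.3, 0.0086, -0.0541, 0, -0.3]
  ]
}}

```text
time: 16.68
position: [0.5073, -0.1724, 0.0495]
eef_rot: [0.914, 0.405, 0.001, 0.001]
wrist_force: [3.6, -3.9, -2.0]
width: 0.03
finger_force: 2.3
```

{"op": "arm_command", "data": {
  "targets": [
    [0, 0, 0.0333, 0.0001, -0.0061, 0, -0.3],
    [0, 0, 0.0667, 0.0004, -0.0122, 0, -0.3],
    [0, 0, 0.1, 0.001, -0.0183, 0, -0.3],
    [0, 0, 0.1333, 0.0017, -0.0244, 0, -0.3],
    [0, 0, 0.1333, 0.0017, -0.0244, 0, -0.3]
  ]
}}

```text
time: 17.1
position: [0.497, -0.1618, 0.0496]
eef_rot: [0.94, 0.341, 0.0, 0.001]
wrist_force: [0.6, -2.8, -1.5]
width: 0.0299
finger_force: 1.2
```

{"op": "arm_command", "data": {
  "targets": [
    [0, 0, 0.0333, 0.0001, -0.0061, 0, -0.3],
    [0, 0, 0.0667, 0.0004, -0.0122, 0, -0.3],
    [0, 0, 0.1, 0.001, -0.0183, 0, -0.3],
    [0, 0, 0.1333, 0.0017, -0.0244, 0, -0.3],
    [0, 0, 0.1333, 0.0017, -0.0244, 0, -0.3]
  ]
}}

```text
time: 17.52
position: [0.4884, -0.1498, 0.0496]
eef_rot: [0.962, 0.275, 0.0, 0.001]
wrist_force: [0.2, -2.9, 0.3]
width: 0.0298
finger_force: 1.2
```

{"op": "arm_command", "data": {
  "targets": [
    [0, 0, 0.0333, 0.0001, -0.0061, 0, -0.3],
    [0, 0, 0.0667, 0.0004, -0.0122, 0, -0.3],
    [0, 0, 0.1, 0.001, -0.0183, 0, -0.3],
    [0, 0, 0.1333, 0.0017, -0.0244, 0, -0.3],
    [0, 0, 0.1667, 0.0027, -0.0304, 0, -0.3]
  ]
}}

```text
time: 17.93
position: [0.4802, -0.1339, 0.0496]
eef_rot: [0.982, 0.19, 0.0, 0.001]
wrist_force: [-0.8, -6.4, 0.0]
width: 0.0299
finger_force: 2.3
```

{"op": "arm_command", "data": {
  "targets": [
    [0, 0, 0.0333, 0.0001, -0.0061, 0, -0.3],
    [0, 0, 0.0667, 0.0004, -0.0122, 0, -0.3],
    [0, 0, 0.1, 0.001, -0.0183, 0, -0.3],
    [0, 0, 0.1333, 0.0017, -0.0244, 0, -0.3],
    [0, 0, 0.1667, 0.0027, -0.0304, 0, -0.3]
  ]
}}

```text
time: 18.35
position: [0.4746, -0.1164, 0.0496]
eef_rot: [0.995, 0.103, -0.0, 0.001]
wrist_force: [-1.5, -5.6, 0.1]
width: 0.0301
finger_force: 2.3
```

{"op": "arm_command", "data": {
  "targets": [
    [0, 0, 0.0333, 0.0001, -0.0061, 0, -0.3],
    [0, 0, 0.0667, 0.0004, -0.0122, 0, -0.3],
    [0, 0, 0.1, 0.001, -0.0183, 0, -0.3],
    [0, 0, 0.1333, 0.0017, -0.0244, 0, -0.3],
    [0, 0, 0.1667, 0.0027, -0.0304, 0, -0.3]
  ]
}}

```text
time: 18.77
position: [0.4724, -0.0991, 0.0496]
eef_rot: [1.0, 0.016, -0.0, 0.002]
wrist_force: [-1.8, -10.8, -0.3]
width: 0.0297
finger_force: 5.0
```

Force is rising, so I'll take smaller steps.

{"op": "arm_command", "data": {
  "targets": [
    [0, 0, 0.0167, 0, -0.0031, 0, -0.3],
    [0, 0, 0.0333, 0.0001, -0.0061, 0, -0.3],
    [0, 0, 0.05, 0.0002, -0.0092, 0, -0.3],
    [0, 0, 0.0667, 0.0004, -0.0122, 0, -0.3],
    [0, 0, 0.0667, 0.0004, -0.0122, 0, -0.3]
  ]
}}

```text
time: 19.18
position: [0.4724, -0.0927, 0.0496]
eef_rot: [1.0, -0.019, -0.0, 0.003]
wrist_force: [-2.8, -11.8, -0.4]
width: 0.0296
finger_force: 5.8
```

```bash
python3 - <<'E'
from h import *
state()
p=capture("scene")
for r in finder.tip_of(p,"plate_face")[:1]:print(r["uv"],r["confidence"])
for z in(.0413,.0511):print(proj(p,np.array([.576,-.094,z])))
E
```

```text
19.1833 [ 0.4724 -0.0927  0.0496] F [ -2.8 -11.8  -0.4] r 0.1036 arc yaw -0.7 tool yaw [ 0.999 -0.037 -0.001] 0.029581522688783644
[324.0, 224.5] 0.66
[np.float64(287.95763748647323), np.float64(230.15876545287705)]
[np.float64(288.02675166586835), np.float64(226.77730444723227)]
```

{"op": "arm_command", "data": {
  "targets": [
    [0, 0, 0.0167, 0, -0.0031, 0, -0.3],
    [0, 0, 0.0333, 0.0001, -0.0061, 0, -0.3],
    [0, 0, 0.05, 0.0002, -0.0092, 0, -0.3],
    [0, 0, 0.0667, 0.0004, -0.0122, 0, -0.3],
    [0, 0, 0.0667, 0.0004, -0.0122, 0, -0.3]
  ]
}}

```text
time: 19.7
position: [0.4735, -0.0817, 0.0494]
eef_rot: [0.999, -0.054, 0.0, -0.0]
wrist_force: [0.4, 0.3, 0.2]
width: 0.0297
finger_force: 0.0
```

```bash
python3 - <<'E'
from h import *
state()
for c in("scene","top"):
    p=capture(c)
    for n in("plate_face","handle_grip","head_top"):
        for r in finder.tip_of(p,n)[:2]:print(c,n,np.round(r["uv"],1),round(r["confidence"],2))
    for y in(8,4,0,-4,-8):
        a=np.radians(y);print(y,[np.round(proj(p,np.array([.576-k*np.cos(a),-.094-k*np.sin(a),.096])),1) for k in(.06,.135)])
    for r in finder.trace(p,"handle_grip")[:1]:
        ys,xs=np.where(r["region"]);print(xs.min(),xs.max(),ys.min(),ys.max(),len(xs),[(v,xs[ys==v].min(),xs[ys==v].max()) for v in range(ys.min(),ys.max()+1,3) if (ys==v).any()])
E
```

```text
19.7 [ 0.4735 -0.0817  0.0494] F [0.4 0.3 0.2] r 0.1032 arc yaw -6.9 tool yaw [ 0.994 -0.108  0.   ] 0.029741161777364595
scene plate_face [289.4 226.5] 0.62
scene handle_grip [323.1 226.2] 0.69
scene head_top [289.6 206.4] 0.79
8 [array([309.9, 218.3]), array([338.4, 228.2])]
4 [array([308.9, 219.1]), array([336.3, 230. ])]
0 [array([307.8, 219.8]), array([333.9, 231.7])]
-4 [array([306.6, 220.5]), array([331.3, 233.4])]
-8 [array([305.3, 221.1]), array([328.4, 234.9])]
276 332 196 233 492 [(196, np.int64(289), np.int64(292)), (199, np.int64(288), np.int64(293)), (202, np.int64(282), np.int64(294)), (205, np.int64(278), np.int64(296)), (208, np.int64(277), np.int64(295)), (211, np.int64(276), np.int64(295)), (214, np.int64(277), np.int64(297)), (217, np.int64(278), np.int64(297)), (220, np.int64(283), np.int64(295)), (226, np.int64(319), np.int64(327)), (229, np.int64(320), np.int64(331)), (232, np.int64(324), np.int64(332))]
top plate_face [299.4 198.1] 0.41
top handle_grip [304.7 192.6] 0.41
top head_top [302.2 194.7] 0.64
8 [array([305.4, 218.2]), array([310.4, 248.7])]
4 [array([303.7, 218.4]), array([306.5, 249.2])]
0 [array([301.9, 218.5]), array([302.6, 249.4])]
-4 [array([300.2, 218.4]), array([298.7, 249.3])]
-8 [array([298.5, 218.3]), array([294.8, 249. ])]
291 312 184 199 267 [(184, np.int64(297), np.int64(305)), (187, np.int64(293), np.int64(309)), (190, np.int64(291), np.int64(311)), (193, np.int64(291), np.int64(312)), (196, np.int64(295), np.int64(311)), (199, np.int64(306), np.int64(310))]
```

{"op": "arm_command", "data": {
  "targets": [
    [0, 0, 0.0333, 0.0001, -0.0061, 0, -0.3],
    [0, 0, 0.0667, 0.0004, -0.0122, 0, -0.3],
    [0, 0, 0.1, 0.001, -0.0183, 0, -0.3],
    [0, 0, 0.1333, 0.0017, -0.0244, 0, -0.3],
    [0, 0, 0.1333, 0.0017, -0.0244, 0, -0.3]
  ]
}}

```text
time: 20.62
position: [0.476, -0.068, 0.0493]
eef_rot: [0.992, -0.124, -0.0, 0.0]
wrist_force: [-1.3, -2.1, -0.5]
width: 0.0299
finger_force: 0.8
```

```bash
python3 - <<'E'
from h import *
state()
p=capture("scene")
for n in("lever_tip","handle_grip"):
    for r in finder.tip_of(p,n)[:2]:print(n,np.round(r["uv"],1),round(r["confidence"],2))
for h in(-.35,.35):
  for y in(-3,-10):
    a=np.radians(y);k=-.034*np.sin(h);print(h,y,proj(p,np.array([.576-k*np.sin(a),-.094+k*np.cos(a),.128])))
E
```

```text
20.6167 [ 0.476  -0.068   0.0493] F [-1.3 -2.1 -0.5] r 0.1033 arc yaw -14.6 tool yaw [ 0.969 -0.247  0.   ] 0.02985109209129773
lever_tip [291.3 199.7] 0.45
handle_grip [317.6 228.4] 0.62
handle_grip [292.6 196.9] 0.56
-0.35 -3 [np.float64(285.1329754031218), np.float64(200.89983381259904)]
-0.35 -10 [np.float64(284.7266458034415), np.float64(200.6751534232466)]
0.35 -3 [np.float64(292.0022969724413), np.float64(197.5667341135668)]
0.35 -10 [np.float64(292.4095469740803), np.float64(197.78619564257164)]
```

{"op": "arm_command", "data": {
  "targets": [
    [0, 0, 0.0333, 0.0001, -0.0061, 0, -0.3],
    [0, 0, 0.0667, 0.0004, -0.0122, 0, -0.3],
    [0, 0, 0.1, 0.001, -0.0183, 0, -0.3],
    [0, 0, 0.1333, 0.0017, -0.0244, 0, -0.3],
    [0, 0, 0.1667, 0.0027, -0.0304, 0, -0.3]
  ]
}}

```text
time: 21.18
position: [0.4813, -0.0535, 0.0492]
eef_rot: [0.977, -0.211, -0.0, 0.003]
wrist_force: [-4.6, -12.9, -0.1]
width: 0.0298
finger_force: 7.0
```

{"op": "arm_command", "data": {
  "targets": [
    [0, 0, 0.0083, 0, -0.0015, 0, -0.3],
    [0, 0, 0.0167, 0, -0.0031, 0, -0.3],
    [0, 0, 0.025, 0, -0.0046, 0, -0.3],
    [0, 0, 0.0333, 0.0001, -0.0061, 0, -0.3],
    [0, 0, 0.0333, 0.0001, -0.0061, 0, -0.3]
  ]
}}

```text
time: 21.6
position: [0.4837, -0.0469, 0.0493]
eef_rot: [0.974, -0.227, 0.0, -0.0]
wrist_force: [0.6, -1.1, 0.0]
width: 0.0298
finger_force: 0.2
```

```bash
python3 - <<'E'
from h import *
s=state();print(s["torque"])
p=capture("scene")
r=finder.trace(p,"plate_face")[:1]
for n in("plate_face","handle_grip","lever_tip"):
    for r in finder.tip_of(p,n)[:2]:print(n,np.round(r["uv"],1),round(r["confidence"],2))
E
```

```text
21.6 [ 0.4837 -0.0469  0.0493] F [ 0.6 -1.1  0. ] r 0.1036 arc yaw -27.0 tool yaw [ 0.897 -0.442 -0.   ] 0.02983930359656174
[-0.04300572  0.01999334 -0.02976675]
plate_face [288.3 227.8] 0.57
handle_grip [310.4 230.7] 0.66
```

{"op": "arm_command", "data": {
  "targets": [
    [0, 0, -0.1167, 0.0013, 0.0213, 0, -0.3],
    [0, 0, -0.2333, 0.0052, 0.0423, 0, -0.3],
    [0, 0, -0.35, 0.0116, 0.0627, 0, -0.3],
    [0, 0, -0.4667, 0.0205, 0.0822, 0, -0.3],
    [0, 0, -0.5833, 0.0316, 0.1004, 0, -0.3]
  ]
}}

```text
time: 22.27
position: [0.4737, -0.1097, 0.0493]
eef_rot: [0.997, 0.08, -0.0, -0.0]
wrist_force: [0.1, 1.6, -0.0]
width: 0.03
finger_force: 0.8
```

{"op": "arm_command", "data": {
  "targets": [
    [0, 0, -0.1167, 0.0013, 0.0213, 0, -0.3],
    [0, 0, -0.2333, 0.0052, 0.0423, 0, -0.3],
    [0, 0, -0.35, 0.0116, 0.0627, 0, -0.3],
    [0, 0, -0.4667, 0.0205, 0.0822, 0, -0.3],
    [0, 0, -0.4667, 0.0205, 0.0822, 0, -0.3]
  ]
}}

```text
time: 22.68
position: [0.4943, -0.1579, 0.0492]
eef_rot: [0.948, 0.317, 0.0, 0.0]
wrist_force: [0.4, 0.3, 0.3]
width: 0.0301
finger_force: 0.0
```

```bash
python3 - <<'E'
from h import *
s=state()
p=capture("scene")
a=cv2.imread("pics/scene_a.png");b=p["color"][:,:,::-1].copy()
cv2.imwrite("pics/s9.png",b)
for c in (284,288,292,296): print(c,"\n",a[214:248,c].mean(1).astype(int),"\n",b[214:248,c].mean(1).astype(int))
for z in(.0413,.0421,.0511):
    f=lambda x,y:np.round(proj(p,np.array([.576+x*.97-y*.242,-.094+x*.242+y*.97,z])),1)
    print(z,[f(*q) for q in((-.03,.036),(-.03,-.036),(.03,.036))])
for n in ("plate_face",):
    for r in finder.trace(p,n)[:1]:
        ys,xs=np.where(r["region"]);print(xs.min(),xs.max(),ys.min(),ys.max(),len(xs))
E
```

```text
22.6833 [ 0.4943 -0.1579  0.0492] F [0.4 0.3 0.3] r 0.1037 arc yaw 38.0 tool yaw [0.799 0.601 0.   ] 0.03012795101806472
284 
 [ 99  86  85  84  84  77  65  72  92 103 105 104 102  97  87  75  66  63
  64  68  71  76  76  74  71  66  65  66  69  69  70  66  59  55] 
 [102  89  87  87  86  79  67  75  96 108 109 108 106 101  90  76  67  66
  69  71  65  62  63  65  69  68  66  68  72  71  72  71  64  59]
288 
 [111  93  90  89  88  82  69  69  86  92  85  72  63  60  61  64  67  72
  90 117 146 161 158 134 101  73  63  66  69  70  69  66  56  46] 
 [113  96  93  92  91  84  70  70  89  95  87  75  65  61  67  88 121 152
 165 155 123  87  66  62  65  66  66  67  71  71  72  67  56  47]
292 
 [105  90  88  88  88  82  67  56  53  54  54  55  58  61  63  69 104 146
 167 170 170 170 166 152 124  90  70  66  68  71  72  68  57  46] 
 [110  92  88  91  90  84  66  56  52  53  54  56  66  98 143 169 176 177
 174 168 149 117  83  67  65  63  64  70  74  78  79  73  58  47]
296 
 [ 87  83  82  79  72  60  53  52  53  57  62  65  69  81 106 130 156 167
 165 152 128  98  77  76  94 104  95  83  83  84  83  73  58  49] 
 [ 88  85  84  82  74  63  54  52  52  56  67  89 122 152 167 166 152 124
  92  70  61  63  70  87 113 118 103  89  87  87  84  75  57  48]
0.0413 [array([292.3, 240.7]), array([305.3, 226.4]), array([270.1, 234. ])]
0.0421 [array([292.3, 240.4]), array([305.3, 226.1]), array([270.1, 233.7])]
0.0511 [array([292.4, 237.2]), array([305.4, 223.1]), array([270.1, 230.6])]
286 304 219 235 154
```

The plate edges have risen about 3.15 px, or roughly 8.9 mm, which fits full travel of 8.2–9.8 mm. I'll confirm with a gentle forward push: it should block within one tooth.

{"op": "arm_command", "data": {
  "targets": [
    [0, 0, 0.0667, 0.0004, -0.0122, 0, -0.3],
    [0, 0, 0.1333, 0.0017, -0.0244, 0, -0.3],
    [0, 0, 0.2, 0.0038, -0.0364, 0, -0.3],
    [0, 0, 0.2333, 0.0052, -0.0423, 0, -0.3],
    [0, 0, 0.2333, 0.0052, -0.0423, 0, -0.3]
  ]
}}

```text
time: 23.2
position: [0.4808, -0.1339, 0.0494]
eef_rot: [0.981, 0.195, 0.0, 0.001]
wrist_force: [0.0, 0.8, -0.2]
width: 0.0301
finger_force: 0.0
```

{"op": "arm_command", "data": {
  "targets": [
    [0, 0, 0.0167, 0, -0.0031, 0, -0.3],
    [0, 0, 0.0333, 0.0001, -0.0061, 0, -0.3],
    [0, 0, 0.05, 0.0002, -0.0092, 0, -0.3],
    [0, 0, 0.0667, 0.0004, -0.0122, 0, -0.3],
    [0, 0, 0.0833, 0.0007, -0.0153, 0, -0.3]
  ]
}}

```text
time: 23.62
position: [0.4778, -0.1254, 0.0493]
eef_rot: [0.988, 0.154, 0.0, -0.0]
wrist_force: [0.3, -0.3, -0.1]
width: 0.0298
finger_force: 0.4
```

{"op": "arm_command", "data": {
  "targets": [
    [0, 0, 0.0167, 0, -0.0031, 0, -0.3],
    [0, 0, 0.0333, 0.0001, -0.0061, 0, -0.3],
    [0, 0, 0.05, 0.0002, -0.0092, 0, -0.3],
    [0, 0, 0.0667, 0.0004, -0.0122, 0, -0.3],
    [0, 0, 0.0833, 0.0007, -0.0153, 0, -0.3]
  ]
}}

```text
time: 24.03
position: [0.4754, -0.1167, 0.0493]
eef_rot: [0.994, 0.11, 0.0, 0.0]
wrist_force: [-0.1, -0.4, 0.4]
width: 0.0301
finger_force: 0.4
```

{"op": "arm_command", "data": {
  "targets": [
    [0, 0, 0.0167, 0, -0.0031, 0, -0.3],
    [0, 0, 0.0333, 0.0001, -0.0061, 0, -0.3],
    [0, 0, 0.05, 0.0002, -0.0092, 0, -0.3],
    [0, 0, 0.0667, 0.0004, -0.0122, 0, -0.3],
    [0, 0, 0.0833, 0.0007, -0.0153, 0, -0.3]
  ]
}}

```text
time: 24.45
position: [0.4738, -0.108, 0.0493]
eef_rot: [0.998, 0.067, 0.0, 0.0]
wrist_force: [0.9, -3.3, -0.1]
width: 0.0296
finger_force: 1.8
```

{"op": "arm_command", "data": {
  "targets": [
    [0, 0, 0.0167, 0, -0.0031, 0, -0.3],
    [0, 0, 0.0333, 0.0001, -0.0061, 0, -0.3],
    [0, 0, 0.05, 0.0002, -0.0092, 0, -0.3],
    [0, 0, 0.05, 0.0002, -0.0092, 0, -0.3],
    [0, 0, 0.05, 0.0002, -0.0092, 0, -0.3]
  ]
}}

```text
time: 24.87
position: [0.4733, -0.1028, 0.0493]
eef_rot: [0.999, 0.041, 0.0, 0.001]
wrist_force: [2.6, -4.8, -1.0]
width: 0.0301
finger_force: 2.5
```

{"op": "arm_command", "data": {
  "targets": [
    [0, 0, 0.0167, 0, -0.0031, 0, -0.3],
    [0, 0, 0.0333, 0.0001, -0.0061, 0, -0.3],
    [0, 0, 0.05, 0.0002, -0.0092, 0, -0.3],
    [0, 0, 0.05, 0.0002, -0.0092, 0, -0.3],
    [0, 0, 0.05, 0.0002, -0.0092, 0, -0.3]
  ]
}}

```text
time: 25.28
position: [0.4731, -0.0981, 0.0494]
eef_rot: [1.0, 0.015, 0.0, 0.001]
wrist_force: [1.3, -8.0, -1.2]
width: 0.03
finger_force: 3.9
```

The force climbs steadily above the 5 N driving level even while holding, and the screw doesn't follow. The plate is at its stop. Release: centre the fingers, open, lift clear.

{"op": "arm_command", "data": {
  "targets": [
    [0, 0, -0.0333, 0, 0.0061, 0, -0.3],
    [0, 0, -0.0833, 0.0007, 0.0153, 0, -0.3],
    [0, 0, -0.0833, 0.0007, 0.0153, 0, 0.1],
    [0, 0, -0.0833, 0.0007, 0.0153, 0, 0.1],
    [0, 0, -0.0833, 0.0007, 0.0153, 0, 0.1]
  ]
}}

```text
time: 25.7
position: [0.4734, -0.1053, 0.0491]
eef_rot: [0.998, 0.058, -0.0, -0.001]
wrist_force: [0.0, 0.9, -0.1]
width: 0.0472
finger_force: 0.0
```

{"op": "arm_command", "data": {
  "targets": [
    [0, 0, 0, 0, 0, -0.05, 0.1],
    [0, 0, 0, 0, 0, -0.11, 0.1],
    [0, 0, 0, 0, 0, -0.17, 0.1],
    [0, 0, 0, 0, 0, -0.22, 0.1],
    [0, 0, 0, 0, 0, -0.22, 0.1]
  ]
}}

```text
time: 26.12
position: [0.4759, -0.106, 0.1892]
eef_rot: [0.998, 0.059, 0.005, 0.002]
wrist_force: [0.1, 0.9, 1.0]
width: 0.047
finger_force: 0.0
```

{"op": "arm_command", "data": {
  "targets": [
    [0, 0, 0, -0.06, 0.06, 0, 0.1],
    [0, 0, 0, -0.12, 0.12, 0, 0.1],
    [0, 0, 0, -0.12, 0.18, 0, 0.1],
    [0, 0, 0, -0.12, 0.24, 0, 0.1],
    [0, 0, 0, -0.12, 0.26, 0, 0.1]
  ]
}}

```text
time: 26.53
position: [0.4195, -0.273, 0.1809]
eef_rot: [0.998, 0.057, -0.0, 0.001]
wrist_force: [0.6, 0.5, -0.8]
width: 0.0469
finger_force: 0.0
```

```bash
python3 - <<'E'
from h import *
s=state()
a=cv2.imread("pics/scene_a.png");c=cv2.imread("pics/s9.png");p=capture("scene");b=p["color"][:,:,::-1]
for k in (288,292,296): print(k,c[224:240,k].mean(1).astype(int),b[224:240,k].mean(1).astype(int))
report(["plate_face","cast","tape","gauze","dappen","handle_grip","lever_tip"],"z")
E
```

```text
26.5333 [ 0.4195 -0.273   0.1809] F [ 0.6  0.5 -0.8] r 0.2377 arc yaw 48.8 tool yaw [ 0.993  0.114 -0.   ] 0.0469417559357482
288 [ 87  75  65  61  67  88 121 152 165 155 123  87  66  62  65  66] [ 91  78  68  64  71  92 125 155 169 159 127  90  70  66  68  69]
292 [ 54  56  66  98 143 169 176 177 174 168 149 117  83  67  65  63] [ 57  60  70 102 147 173 180 181 179 172 153 120  86  70  68  66]
296 [ 67  89 122 152 167 166 152 124  92  70  61  63  70  87 113 118] [ 66  84 123 161 176 171 156 127  96  74  65  66  74  91 117 123]
plate_face scene [289.1 226.9] 0.62 atz [ 0.583  -0.1063  0.042 ]
plate_face top [300.8 197.1] 0.64 atz [ 0.5769 -0.0949  0.042 ]
   tri [ 0.5747 -0.0951  0.051 ]
cast scene [286.6 240.4] 0.79 atz [ 0.5772 -0.0911  0.012 ]
tape scene [397.1 231.2] 0.56 atz [ 0.4042 -0.3331  0.    ]
tape top [385.8 266.6] 0.64 atz [ 0.3967 -0.3147  0.    ]
   tri [ 0.3956 -0.3122  0.0137]
gauze scene [228.7 374.5] 0.85 atz [0.3865 0.2798 0.    ]
gauze top [153.5 273.4] 0.66 atz [0.389  0.2892 0.    ]
   tri [0.3861 0.285  0.0057]
dappen scene [314.9 192.4] 0.41 atz [ 0.696  -0.3553  0.    ]
dappen top [392.6 155.2] 0.55 atz [ 0.6938 -0.3469  0.    ]
   tri [ 0.6912 -0.3464  0.0054]
handle_grip scene [327.2 221.9] 0.86 atz [ 0.4772 -0.1172  0.096 ]
handle_grip top [311.6 236.4] 0.82 atz [ 0.472  -0.1164  0.096 ]
   tri [ 0.4734 -0.1152  0.0983]
lever_tip scene [290.7 199.2] 0.55 atz [ 0.5724 -0.0975  0.128 ]
lever_tip top [306.2 191.5] 0.35 atz [ 0.577 -0.104  0.128]
   tri [ 0.5779 -0.1042  0.1232]
```

The plate edge didn't shift between before and after the confirming push. It triangulates to 51.0 mm (stop 51.1 mm), the lever is on the -y side, and the bystanders haven't moved. Handing in.

```bash
python3 -c "
from h import *
print(job.job_done())"
```

```text
the job is handed in; nothing more can be done
None
```

The job is handed in: the reversing lever is flipped fully over, the plate is wound up to its top stop (measured 51.0 mm against 51.1 mm), the cast and the things round the press still measure where they were, and the arm is clear; during winding at the stop I pushed with up to about 13 N and the ratchet seemed to slip a tooth twice.

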